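# Seat the handle on the bench press and wind it down

## Robot

A 7-joint arm with a two-finger parallel gripper is mounted at the origin on a cart in front of the work surface, level with it; the furniture and walls round the work are solid. World frame = base frame: x ahead of the robot, y to its left, z up, the work surface at z = 0. Lengths are in m, angles in rad, forces in N, time in s.
With the tool pointing down it reaches from about 0.4 to 0.85 m from the base axis. Payload 10.4 kg.
Tool frame: the origin (TCP) lies midway between the tips of the shut fingers; the grasp point (between the pads) lies 19 mm behind it; z points along the fingers, y is the line along which they close (so a half turn about z gives the same grasp; the last joint's range is limited). The gripper opens to 87 mm and grips with 3 to 60 N. Pads are 19 mm wide; open, the fingers measure 117 mm over their backs; the gripper's body (75 mm by 190 mm) begins 51 mm behind the grasp point.
Start: joints at [-1.277, 0.332, -0.065, 1.46, 0.022, 1.35, -0.088], TCP at [0.195, 0.594, 0.223] pointing down, gripper open.
Joint ranges: [-2.6, 2.6], [-0.5, 2.12], [-1.47, 1.34], [0.16, 2.42], [-1.27, 4.41], [0.06, 2.06], [-2.6, 2.6]. Speed limits (rad/s): [2.22, 2.22, 2.79, 2.79, 3.14, 3.14, 3.14].

## Interface

Orientations are given as a unit quaternion [x, y, z, w].
In Python, from bench import r gives the robot as it stands.
- The arm moves only by the tool apply_moves, never from a script. Its argument "steps" is a list of rows, each a list of 7 numbers: the turn, a rotation vector about the tool's x, y, z in rad, then the shift along the tool's x, y, z in mm, then the opening, from -1 (shut) to 1 (fully open). In form: [[ax, ay, az, x, y, z, claw], ...]. A call has 1 to 20 rows; each row is the pose to reach, as a shift and turn from the pose commanded when the call began, along the tool's axes at that moment; what a row does not reach only later rows make up. A row lasts 1/12 s, in which the tool goes at most 41.7 mm and 7.16 degrees, less where a joint would pass 70% of its speed; a pose out of reach is approached as far as the arm can. A call with a gripper value outside its range is refused whole. The fingers move at their own pace and stop on an object; "force" is the grip in N (left out, the last holds). Time passes only in rows, so rows that repeat a pose let the fingers close. It gives the time, the measured TCP pose, the force, the opening and the grip force at its end, in the units of the state.
- r.read_state(): the state, without advancing time (a new reading comes with each control period).
- r.camera(name): name is "scene" or "top"; returns a dict with "pixels" (420x560x3 uint8, red, green, blue), "z_map" (420x560 float32, m along the optical axis (not along the pixel's ray), 0 where there is no reading), "fovy" (degrees; the focal length in pixels is half the picture's height over the tangent of half this angle, whatever the lens; pixels are square), "cx", "cy" (the principal point, pixels), "position" and "orientation" of the camera in the world. Camera axes: x right, y down, z forward; pixel columns grow to the right and rows downward; lengths in m; the calibration is good to about 2 mm. A picture is of the moment at which its call begins.
- r.close_job(): hands the job in; it is judged then, once.
The state is a dict: "time": time; "joint_positions": joint angles; "joint_vel": joint speeds; "joint_torque": joint torques, N m; "ee_pos": TCP position; "eef_rot": TCP orientation; "ft_force": force on the tool from outside, world axes, zero at the start; "torque": the same for the moment, N m; "width": finger opening in m; "grip_force": force on a finger pad.
Only numpy, scipy, OpenCV 4.12 (cv2) and the standard library are available. Lean on these libraries where they do the work, as an engineer would, in place of code of your own. Each camera call takes 0.05 s, during which the arm holds its last target. There are 200 camera calls.

## Task

The three-armed handle has been slipped over the spindle of the little screw press but rides high, because the tabs in its hub are not in the spindle's keyways. Turn the handle until it drops fully home on the spindle's collar, then wind the press down clockwise until its plate is firm on the note pad, and leave it like that without disturbing the things nearby.

Things in the scene. Friction and masses are not known exactly. Their poses are not given: they have to be found in the camera images.
- handle_hub (a point): Centre of the underside of the loose handle's hub (0.3 kg), z up along the spindle. Dark steel ring 61 mm across, 20 mm high, bore 43 mm; inside it three tabs 7 mm wide stand inward at 0, 120 and 240 degrees from x. It starts riding high, tabs standing on the key section beside the keyways, 10 mm above home, and there turns at a touch (under 1 N at an arm).
- handle_arm (a point): Middle of one of the handle's three bare round arms: 58 mm out from the hub's axis along the hub's x, 10 mm above its underside. The arms are steel, 12 mm thick, level, in line with the three tabs (0, 120, 240 degrees), free from the hub (radius 31 mm) to black balls 22 mm across centred 92 mm out. Push an arm sideways with shut fingers, or grip it.
- spindle_seat (a point): Centre of the top face of the spindle's steel collar (76 mm across), the hub's seat: with the handle home, handle_hub lies on this point. 172 to 173 mm above the table at the start; sinks 3.2 mm per radian wound. z up; the frame turns with the spindle. The highest other parts near the arms, the ends of the two posts, are 25 mm lower.
- key_top (a point): Centre of the top face of the spindle's key section, 10 mm above the seat, 40 mm across, cut by three open keyways 11 mm wide at 0, 120 and 240 degrees from its x, each with a dark line on the collar below. The handle drops when its x is in line with a keyway (about 7 degrees of play). Above, a round pilot 22 mm across centres the hub; it ends 33 mm above this point.
- spindle (a joint): Angle the spindle is wound, rad: grows clockwise seen from above. Starts between 0 and 0.4; cannot go below 0; at 1.5 it comes to a firm stop with the plate on the pad. It stays where it is left. A seated handle turns it with about 3 N at the middle of an arm; a handle that rides high does not turn it.
- press: Grey cast iron bench screw press, fixed to the table. Bed 176 x 226 mm; origin on the table under the spindle's axis, z up. Two posts at y = +94 and -94 mm carry the crosshead along y, 105 to 133 mm above the table, post ends to 148 mm. A black note pad lies under the press plate, which starts 3 to 5 mm above it.
- paste_dish_open: Small round clear dish of paste, 51 mm across, 15 mm high, behind the press, to its right. Leave it alone. Origin under its centre.
- glue_bottle: White glue bottle with an orange nozzle, 47 mm across, 130 mm high, behind the press. Leave it alone. Origin under its centre.
- cream_jar: White lidded jar, 49 mm across, 50 mm high, behind the press. Leave it alone. Origin under its centre.
Not all that is in view belongs to the job. There is more than one size of the part that bears handle_hub; the job needs the larger.

How it is judged:
By the outcome, as a careful person would: the job done as asked, in the order asked, and still so for the second after the job is handed in, with the robot touching nothing.
It also fails if it takes over 48 s, if anything falls off the work surface, if the arm or the gripper's body presses on something with over 40 N, if the wrist force passes 120 N, or if a joint passes its speed limit or range.

## Working session

There is one attempt and no reset: what is moved stays moved. The work goes in short steps, Python scripts to look and compute and a tool call to move; the robot and the scene stay as the last step left them, time stands still between calls to the robot, and variables do not carry over. Pictures are saved under pics/ and viewed, at most 10 in all, crops included, and the job is handed in when it is done.

Besides the shell and the picture viewer there is one more tool, called after "Call:" as name(argument=value, ...), one argument or row to a line, values as JSON. apply_moves: Moves the arm, as the interface text tells. Its arguments: {"type":"object","properties":{"steps":{"type":"array","items":{"type":"array","items":{"type":"number"}}},"force":{"type":"number"}},"required":["steps"]}

```bash
mkdir -p pics; cat > h.py <<'E'
import numpy as np,cv2
from scipy.spatial.transform import Rotation as R
from bench import r
def cam(n):
    c=r.camera(n);c['f']=210/np.tan(np.radians(c['fovy'])/2)
    o=np.array(c['orientation']);c['R']=R.from_quat(o).as_matrix() if o.size==4 else o.reshape(3,3);return c
def cloud(c):
    v,u=np.mgrid[0:420,0:560];z=c['z_map']
    p=np.stack([(u-c['cx'])/c['f']*z,(v-c['cy'])/c['f']*z,z],-1);return p@c['R'].T+np.array(c['position'])
def save(c,n,box=None,s=1):
    im=c['pixels'][:,:,::-1]
    if box: im=im[box[1]:box[3],box[0]:box[2]]
    cv2.imwrite('pics/'+n,cv2.resize(im,None,fx=s,fy=s,interpolation=cv2.INTER_CUBIC))
E
python3 - <<'E'
from h import *
for n in('scene','top'):
    c=cam(n);save(c,n+'0.png',s=1.4);np.save(n+'.npy',cloud(c));print(n,c['position'],c['fovy'],c['cx'],c['cy'])
    print(c['R'])
s=r.read_state();print(s)
E
```

```text
scene [ 0.19591021 -0.14790082  0.8013851 ] 48.96474856052624 278.94593042849107 213.94668694551368
[[ 0.60076381 -0.60664188  0.52064237]
 [-0.79927577 -0.46845101  0.37644641]
 [ 0.01552729 -0.6422922  -0.76630257]]
top [0.51616788 0.17035095 1.04415852] 44.9261729936103 282.13953719389536 216.19847182559272
[[ 0.02844206 -0.99128844  0.12860126]
 [-0.998939   -0.03284895 -0.03227729]
 [ 0.03622052 -0.12754678 -0.99117097]]
{'time': 0.1, 'joint_positions': array([-1.27661963,  0.33280414, -0.06473098,  1.46084535,  0.02160248,
        1.34989466, -0.08849774]), 'joint_vel': array([ 5.21600254e-05, -2.58700993e-03,  1.08732959e-03, -1.26123187e-03,
       -1.01108379e-03, -6.69165793e-04, -2.38239381e-03]), 'joint_torque': array([ 8.21320209e-04, -6.24544430e+01,  2.40475894e-02, -3.90715599e+01,
       -6.16144622e-02,  3.64754826e-02,  3.88605645e-05]), 'ee_pos': array([0.19457073, 0.59358365, 0.22184213]), 'eef_rot': array([ 1.57701696e-01,  9.87486598e-01, -6.23405279e-04, -7.49801809e-05]), 'ft_force': array([ 0.45834811, -0.30631044, -0.13075069]), 'torque': array([0.01250811, 0.01355921, 0.02237659]), 'grip_force': 0.0, 'width': 0.08698961508850163}
```

View pics/scene0.png

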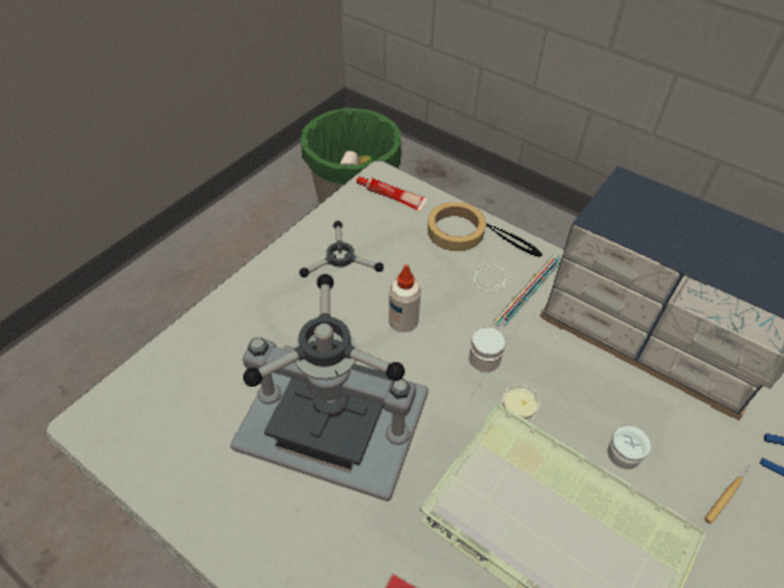

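View pics/top0.png

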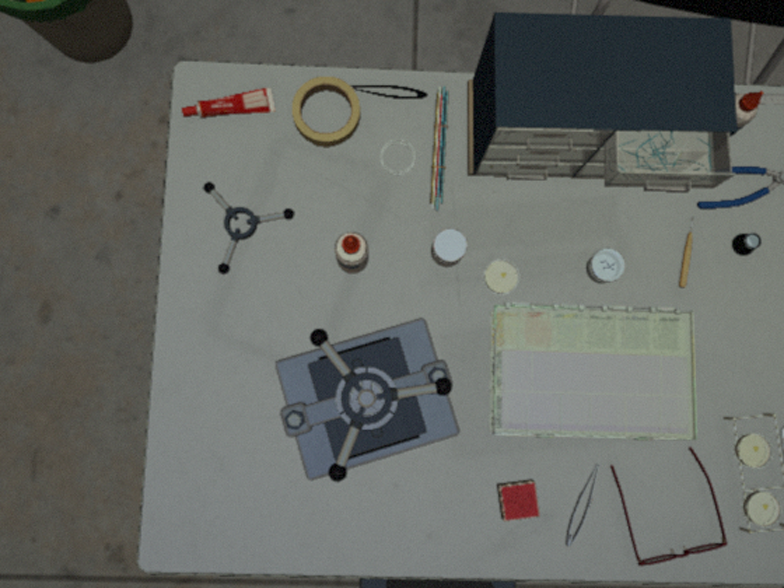

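The press's handle is at top (366,397) in the 1.4x picture. The look-alike is the small loose handle at (240,222), which lies on the table. I choose the one on the press and check it in a close crop.

```bash
python3 - <<'E'
from h import *
c=cam('top');save(c,'crop1.png',(205,225,335,355),s=4.6)
P=cloud(c)
for n,(u,v) in dict(b1=(319,338),b2=(443,386),b3=(337,472),post1=(294,419),post2=(436,373),bottle=(352,250),jar=(450,245),dish=(501,276)).items():
    u=int(u/1.4);v=int(v/1.4);q=P[v-4:v+5,u-4:u+5].reshape(-1,3);print(n,np.round(q[q[:,2]>q[:,2].max()-.006].mean(0),4),q[:,2].max().round(4))
m=(P[...,2]>.15)&(P[...,2]<.25)&(P[...,0]>.2)&(P[...,0]<.7);m[:225]=0;m[355:]=0;m[:,:190]=0;m[:,335:]=0
q=P[m];print(len(q),q.min(0),q.max(0));
print(np.histogram(q[:,2],np.arange(.15,.25,.005)))
E
```

```text
b1 [0.5162 0.1704 1.0442] 1.0442
b2 [0.5162 0.1704 1.0442] 1.0442
b3 [0.5162 0.1704 1.0442] 1.0442
post1 [0.4826 0.2619 0.1468] 0.1503
post2 [0.5376 0.0856 0.1979] 0.1979
bottle [0.5162 0.1704 1.0442] 1.0442
jar [0.5162 0.1704 1.0442] 1.0442
dish [0.5162 0.1704 1.0442] 1.0442
2566 [0.41578411 0.07313712 0.1501313 ] [0.59193029 0.26376839 0.21866371]
(array([  5,   0,   0,  40, 514,  30, 120,  15, 123, 825, 735,  24,  99,
        36,   0,   0,   0,   0,   0]), array([0.15 , 0.155, 0.16 , 0.165, 0.17 , 0.175, 0.18 , 0.185, 0.19 ,
       0.195, 0.2  , 0.205, 0.21 , 0.215, 0.22 , 0.225, 0.23 , 0.235,
       0.24 , 0.245]))
```

View pics/crop1.png

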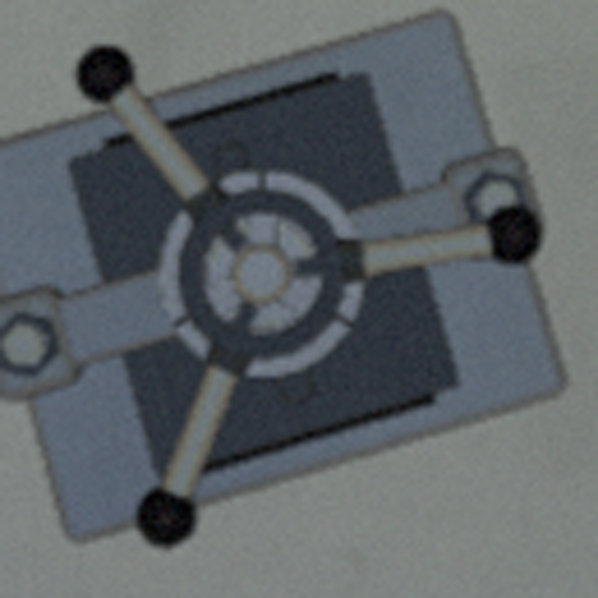

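The crop shows the large handle on the spindle. Its balls are at (105,72), (515,233) and (167,517), and the dark collar lines at about (262,180), (347,322) and (181,322). The arms are roughly 35-40° off the lines.

```bash
cat >> h.py <<'E'
def ray(c,u,v,z):
    d=c['R']@np.array([(u-c['cx'])/c['f'],(v-c['cy'])/c['f'],1]);p=np.array(c['position']);return p+d*(z-p[2])/d[2]
E
python3 - <<'E'
from h import *
c=cam('top')
g=lambda u,v,z:ray(c,205+u/4.6-.4,225+v/4.6-.4,z)
B=[g(*b,.193) for b in((105,72),(515,233),(167,517))];C=sum(B)/3
print('centre',C)
for b in B: d=(b-C);print(b,np.hypot(*d[:2]),np.degrees(np.arctan2(d[1],d[0])))
L=[g(*b,.1725) for b in((262,180),(347,322),(181,322))];CL=sum(L)/3;print(CL)
for b in L: d=(b-C);print(b,np.hypot(*d[:2]),np.degrees(np.arctan2(d[1],d[0])))
print('bolts',g(27,341,.148),g(495,198,.148))
for n,(u,v,z) in dict(bottle=(352,240,.12),jar=(450,245,.05),dish=(501,276,.015)).items(): print(n,ray(c,u/1.4,v/1.4,z))
s=r.read_state();print(R.from_quat(s['eef_rot']).as_matrix().round(4))
E
```

```text
centre [0.51244448 0.17327476 0.193     ]
[0.58298757 0.23307573 0.193     ] 0.0924796369544579 40.28869996139893
[0.52912204 0.08232423 0.193     ] 0.09246695815162431 -79.60913471407096
[0.42522384 0.2044243  0.193     ] 0.09261606131841217 160.3465718677925
[0.51153616 0.17311716 0.1725    ]
[0.54625976 0.17480264 0.1725    ] 0.03384977467780339 2.587044280477717
[0.49501644 0.14171983 0.1725    ] 0.03604788677117439 -118.9122380816123
[0.49333229 0.20282901 0.1725    ] 0.0351955922779694 122.89000852960842
bolts [0.48401409 0.26141377 0.148     ] [0.54289296 0.08561071 0.148     ]
bottle [0.71778229 0.19953972 0.12      ]
jar [0.73086079 0.06170257 0.05      ]
dish [ 0.69454967 -0.01844984  0.015     ]
[[-9.502e-01  3.115e-01 -2.000e-04]
 [ 3.115e-01  9.502e-01 -8.000e-04]
 [-0.000e+00 -8.000e-04 -1.000e+00]]
```

Call:
apply_moves(
  steps=[
    [0,0,0,0,0,-40,-0.45],
    [0.0,0,0.026,-375,-298,-40,-0.45],
    [0.0,0,0.026,-375,-298,-40,-0.45],
    [0.0,0,0.026,-375,-298,-40,-0.45],
    [0.0,0,0.026,-375,-298,-40,-0.45],
    [0.0,0,0.026,-375,-298,-40,-0.45],
    [0.0,0,0.026,-375,-298,-40,-0.45],
    [0.0,0,0.026,-375,-298,-40,-0.45],
    [0.0,0,0.026,-375,-298,-40,-0.45],
    [0.0,0,0.026,-375,-298,-40,-0.45],
    [0.0,0,0.026,-375,-298,-40,-0.45],
    [0.0,0,0.026,-375,-298,-40,-0.45],
    [0.0,0,0.026,-375,-298,-40,-0.45],
    [0.0,0,0.026,-375,-298,-40,-0.45],
    [0.0,0,0.026,-375,-298,-40,-0.45],
    [0.0,0,0.026,-375,-298,-40,-0.45],
    [0.0,0,0.026,-375,-298,-40,-0.45],
    [0.0,0,0.026,-375,-298,-40,-0.45],
  ],
)

```text
time: 1.7
ee_pos: [0.4576, 0.1951, 0.2625]
eef_rot: [0.169, 0.986, 0.0, -0.0]
ft_force: [0.3, 0.8, 0.2]
width: 0.0237
grip_force: 0.0
```

```bash
cat >> h.py <<'E'
C=np.array([.5122,.1732])
def rows(targets):  # (arm angle deg, r, z) -> rows from present pose; tool y at angle-90
    s=r.read_state();p=s['ee_pos'];M=R.from_quat(s['eef_rot']).as_matrix()
    yaw=np.degrees(np.arctan2(M[1,1],M[0,1]))
    for a,rad,z in targets:
        t=np.radians(a);w=np.array([C[0]+rad*np.cos(t),C[1]+rad*np.sin(t),z])
        d=M.T@(w-p)*1000;print([0,0,round(np.radians(yaw-(a-90)),3)]+[round(x,1) for x in d])
E
python3 - <<'E'
from h import *
save(cam('scene'),'s2.png',(140,180,310,350),s=3.5)
rows([(160.5,58,.17)] if 0 else [(160.5,.058,.17)])
s=r.read_state();print(s['ee_pos'],s['joint_positions'].round(2))
E
```

```text
[0, 0, np.float64(-0.001), np.float64(-0.6), np.float64(-2.3), np.float64(92.5)]
[0.45771892 0.19487803 0.26249919] [-0.79  0.02  0.3   1.74 -0.01  1.38  0.74]
```

View pics/s2.png

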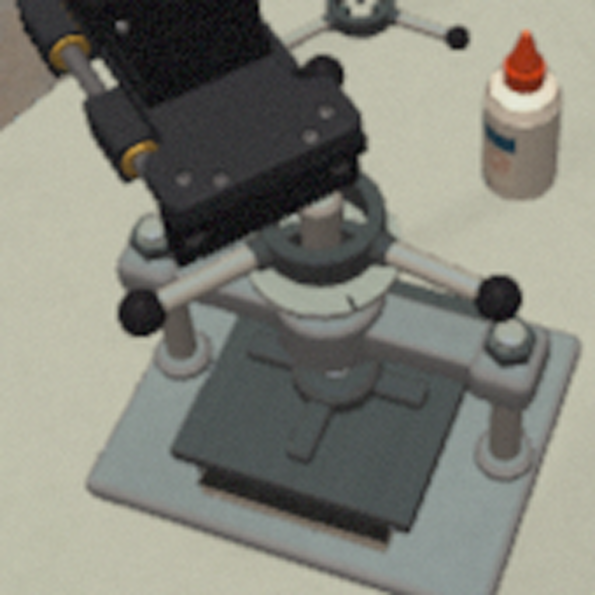

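The gripper body is over the near-left arm, whose ball is at (140,312) in the crop, and the posts are clear. I correct by 2 mm and lower so the fingers straddle the arm.

Call:
apply_moves(
  steps=[
    [0,0,0,-0.5,-2,20,-0.45],
    [0,0,0,-0.5,-2,45,-0.45],
    [0,0,0,-0.5,-2,60,-0.45],
    [0,0,0,-0.5,-2,75,-0.45],
    [0,0,0,-0.5,-2,85,-0.45],
    [0,0,0,-0.5,-2,94,-0.45],
    [0,0,0,-0.5,-2,94,-0.45],
    [0,0,0,-0.5,-2,94,-0.45],
    [0,0,0,-0.5,-2,94,-0.45],
  ],
)

```text
time: 2.5
ee_pos: [0.4584, 0.1922, 0.1693]
eef_rot: [0.17, 0.985, 0.0, 0.0]
ft_force: [-0.5, -0.2, -1.2]
width: 0.024
grip_force: 0.0
```

```bash
python3 - <<'E'
from h import *
import numpy as np
np.set_printoptions(legacy='1.25')
s=r.read_state();print(s['ee_pos'],s['ft_force'])
rows([(a,.058,.1685) for a in np.arange(157,113,-2.5)])
E
```

```text
[0.45840421 0.19219902 0.16934795] [-0.49473841 -0.19526383 -1.18732161]
[0, 0, 0.059, 0.8, 3.6, 0.9]
[0, 0, 0.102, 0.6, 6.1, 0.9]
[0, 0, 0.146, 0.3, 8.6, 0.9]
[0, 0, 0.19, -0.1, 11.1, 0.9]
[0, 0, 0.233, -0.6, 13.6, 0.9]
[0, 0, 0.277, -1.3, 16.0, 0.9]
[0, 0, 0.321, -2.0, 18.5, 0.9]
[0, 0, 0.364, -2.9, 20.8, 0.9]
[0, 0, 0.408, -3.8, 23.2, 0.9]
[0, 0, 0.451, -4.9, 25.5, 0.9]
[0, 0, 0.495, -6.0, 27.7, 0.9]
[0, 0, 0.539, -7.3, 29.9, 0.9]
[0, 0, 0.582, -8.6, 32.1, 0.9]
[0, 0, 0.626, -10.0, 34.2, 0.9]
[0, 0, 0.67, -11.6, 36.2, 0.9]
[0, 0, 0.713, -13.2, 38.1, 0.9]
[0, 0, 0.757, -14.9, 40.0, 0.9]
[0, 0, 0.801, -16.7, 41.8, 0.9]
```

Call:
apply_moves(
  steps=[
    [0,0,0.059,0.8,3.6,0.9,-0.45],
    [0,0,0.102,0.6,6.1,0.9,-0.45],
    [0,0,0.146,0.3,8.6,0.9,-0.45],
    [0,0,0.19,-0.1,11.1,0.9,-0.45],
    [0,0,0.233,-0.6,13.6,0.9,-0.45],
    [0,0,0.277,-1.3,16,0.9,-0.45],
    [0,0,0.321,-2,18.5,0.9,-0.45],
    [0,0,0.364,-2.9,20.8,0.9,-0.45],
    [0,0,0.408,-3.8,23.2,0.9,-0.45],
    [0,0,0.451,-4.9,25.5,0.9,-0.45],
    [0,0,0.495,-6,27.7,0.9,-0.45],
    [0,0,0.539,-7.3,29.9,0.9,-0.45],
    [0,0,0.582,-8.6,32.1,0.9,-0.45],
    [0,0,0.582,-8.6,32.1,0.9,-0.45],
  ],
)

```text
time: 3.67
ee_pos: [0.4775, 0.2197, 0.1685]
eef_rot: [0.447, 0.895, 0.001, 0.0]
ft_force: [-0.2, 0.4, -0.1]
width: 0.0241
grip_force: 0.0
```

```bash
python3 - <<'E'
from h import *
np.set_printoptions(legacy='1.25')
c=cam('top');save(c,'crop3.png',(205,225,335,355),s=4.6)
P=cloud(c);s=r.read_state();print(s['ee_pos'],s['ft_force'])
rows([(a,.058,.1685) for a in np.arange(127,112,-1)])
E
```

```text
[0.47730083 0.21954952 0.16838456] [-0.581813   -0.00763926  0.22407507]
[0, 0, 0.001, -0.0, -0.0, -0.1]
[0, 0, 0.018, -0.0, 1.0, -0.1]
[0, 0, 0.036, -0.1, 2.0, -0.1]
[0, 0, 0.053, -0.1, 3.0, -0.1]
[0, 0, 0.071, -0.2, 4.0, -0.1]
[0, 0, 0.088, -0.2, 5.0, -0.1]
[0, 0, 0.106, -0.3, 6.0, -0.1]
[0, 0, 0.123, -0.5, 7.0, -0.1]
[0, 0, 0.141, -0.6, 8.0, -0.1]
[0, 0, 0.158, -0.7, 9.1, -0.1]
[0, 0, 0.176, -0.9, 10.0, -0.1]
[0, 0, 0.193, -1.1, 11.0, -0.1]
[0, 0, 0.21, -1.3, 12.0, -0.1]
[0, 0, 0.228, -1.5, 13.0, -0.1]
[0, 0, 0.245, -1.8, 14.0, -0.1]
```

View pics/crop3.png

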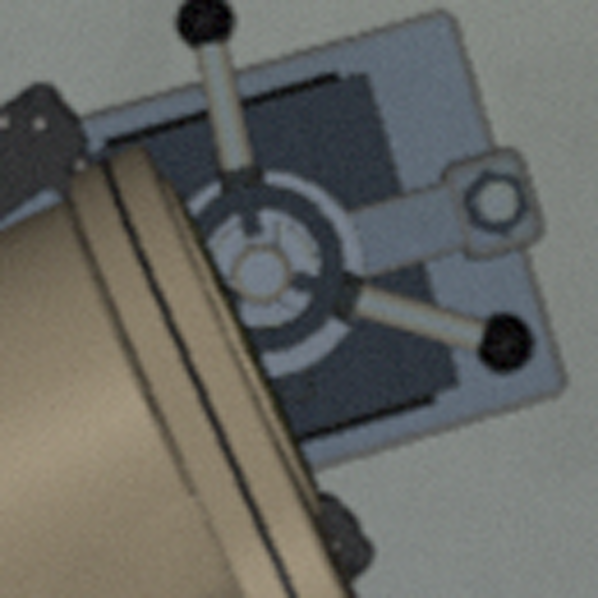

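The view is clear of the arm: balls at (205,22) and (505,343), so the arm is now at about 14° and trails the tool by about 7°. It has about 12° to go. I creep there.

Call:
apply_moves(
  steps=[
    [0,0,0.018,0,1,0,-0.45],
    [0,0,0.036,-0.1,2,0,-0.45],
    [0,0,0.053,-0.1,3,0,-0.45],
    [0,0,0.071,-0.2,4,0,-0.45],
    [0,0,0.088,-0.2,5,0,-0.45],
    [0,0,0.106,-0.3,6,0,-0.45],
    [0,0,0.123,-0.5,7,0,-0.45],
    [0,0,0.141,-0.6,8,0,-0.45],
    [0,0,0.158,-0.7,9,0,-0.45],
    [0,0,0.176,-0.9,10,0,-0.45],
    [0,0,0.193,-1.1,11,0,-0.45],
    [0,0,0.21,-1.3,12,0,-0.45],
    [0,0,0.21,-1.3,12,0,-0.45],
    [0,0,0.21,-1.3,12,0,-0.45],
    [0,0,0.21,-1.3,12,0,-0.45],
  ],
)

```text
time: 4.97
ee_pos: [0.4872, 0.2254, 0.1676]
eef_rot: [0.537, 0.843, 0.0, -0.0]
ft_force: [-0.2, 0.4, -0.5]
width: 0.024
grip_force: 0.0
```

```bash
python3 - <<'E'
from h import *
np.set_printoptions(legacy='1.25')
c=cam('top');save(c,'crop4.png',(205,225,335,355),s=4.6)
P=cloud(c);s=r.read_state();print(s['ee_pos'],s['ft_force'])
# heights of arm tops / hub ring: points at radius band, on the far half
q=P[np.isfinite(P).all(-1)&(c['z_map']>0)];d=q[:,:2]-C;rr=np.hypot(*d.T);a=np.degrees(np.arctan2(d[:,1],d[:,0]))
for lo,hi in((.022,.030),(.045,.075)):
    for A in((-20,30),(-140,-90)):
        k=(rr>lo)&(rr<hi)&(a>A[0])&(a<A[1])&(q[:,2]>.165)&(q[:,2]<.23);print(lo,A,k.sum(),np.percentile(q[k,2],[50,75,90]).round(4), np.median(a[k]).round(1))
rows([(a,.058,.165) for a in np.arange(114,94,-1)])
E
```

```text
[0.48721479 0.22539581 0.16766169] [-6.27867451e-04 -5.23850412e-01 -9.19847165e-01]
0.022 (-20, 30) 61 [0.1917 0.1926 0.1938] 4.6
0.022 (-140, -90) 69 [0.1918 0.1927 0.1939] -116.1
0.045 (-20, 30) 124 [0.1868 0.1881 0.1889] -2.0
0.045 (-140, -90) 128 [0.1869 0.1881 0.1893] -122.8
[0, 0, 0.017, 0.1, 1.6, 2.7]
[0, 0, 0.035, 0.1, 2.6, 2.7]
[0, 0, 0.052, 0.1, 3.6, 2.7]
[0, 0, 0.07, -0.0, 4.6, 2.7]
[0, 0, 0.087, -0.1, 5.6, 2.7]
[0, 0, 0.105, -0.2, 6.6, 2.7]
[0, 0, 0.122, -0.3, 7.7, 2.7]
[0, 0, 0.14, -0.4, 8.7, 2.7]
[0, 0, 0.157, -0.6, 9.7, 2.7]
[0, 0, 0.174, -0.7, 10.7, 2.7]
[0, 0, 0.192, -0.9, 11.7, 2.7]
[0, 0, 0.209, -1.1, 12.6, 2.7]
[0, 0, 0.227, -1.4, 13.6, 2.7]
[0, 0, 0.244, -1.6, 14.6, 2.7]
[0, 0, 0.262, -1.8, 15.6, 2.7]
[0, 0, 0.279, -2.1, 16.6, 2.7]
[0, 0, 0.297, -2.4, 17.5, 2.7]
[0, 0, 0.314, -2.7, 18.5, 2.7]
[0, 0, 0.332, -3.0, 19.5, 2.7]
[0, 0, 0.349, -3.4, 20.4, 2.7]
```

View pics/crop4.png

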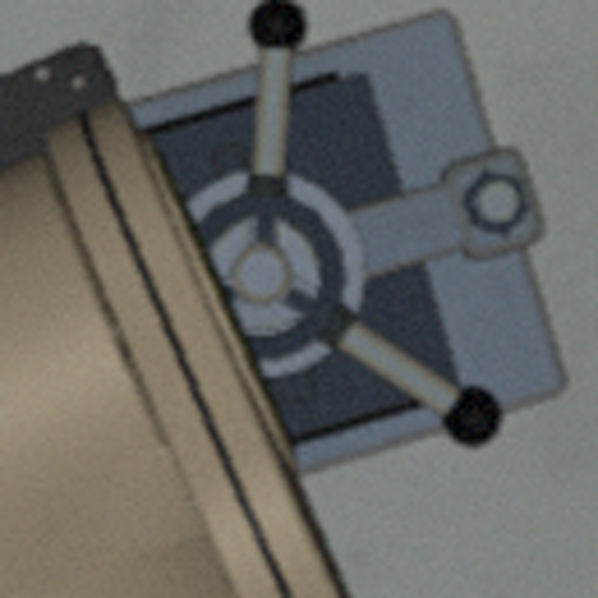

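Home: the hub top is at 0.192 m and the arm tops at 0.188 m, so the handle dropped 10 mm. Balls are now at (278,22) and (473,415). Next, I wind.

```bash
python3 - <<'E'
from h import *
np.set_printoptions(legacy='1.25')
rows([(a,.058,.165) for a in np.arange(111,65,-3)])
E
```

```text
[0, 0, 0.07, -0.0, 4.6, 2.7]
[0, 0, 0.122, -0.3, 7.7, 2.7]
[0, 0, 0.174, -0.7, 10.7, 2.7]
[0, 0, 0.227, -1.4, 13.6, 2.7]
[0, 0, 0.279, -2.1, 16.6, 2.7]
[0, 0, 0.332, -3.0, 19.5, 2.7]
[0, 0, 0.384, -4.1, 22.3, 2.7]
[0, 0, 0.436, -5.3, 25.1, 2.7]
[0, 0, 0.489, -6.7, 27.8, 2.7]
[0, 0, 0.541, -8.1, 30.5, 2.7]
[0, 0, 0.593, -9.8, 33.0, 2.7]
[0, 0, 0.646, -11.5, 35.5, 2.7]
[0, 0, 0.698, -13.4, 37.9, 2.7]
[0, 0, 0.75, -15.4, 40.1, 2.7]
[0, 0, 0.803, -17.6, 42.3, 2.7]
[0, 0, 0.855, -19.8, 44.4, 2.7]
```

Call:
apply_moves(
  steps=[
    [0,0,0.035,0,2.3,1.5,-0.45],
    [0,0,0.07,0,4.6,2.7,-0.45],
    [0,0,0.122,-0.3,7.7,2.7,-0.45],
    [0,0,0.174,-0.7,10.7,2.7,-0.45],
    [0,0,0.227,-1.4,13.6,2.7,-0.45],
    [0,0,0.279,-2.1,16.6,2.7,-0.45],
    [0,0,0.332,-3,19.5,2.7,-0.45],
    [0,0,0.384,-4.1,22.3,2.7,-0.45],
    [0,0,0.436,-5.3,25.1,2.7,-0.45],
    [0,0,0.489,-6.7,27.8,2.7,-0.45],
    [0,0,0.541,-8.1,30.5,2.7,-0.45],
    [0,0,0.593,-9.8,33,2.7,-0.45],
    [0,0,0.646,-11.5,35.5,2.7,-0.45],
    [0,0,0.698,-13.4,37.9,2.7,-0.45],
    [0,0,0.75,-15.4,40.1,2.7,-0.45],
    [0,0,0.803,-17.6,42.3,2.7,-0.45],
    [0,0,0.803,-17.6,42.3,2.7,-0.45],
  ],
)

```text
time: 6.43
ee_pos: [0.5329, 0.2273, 0.1646]
eef_rot: [0.825, 0.565, -0.0, -0.0]
ft_force: [-1.6, 1.9, -1.0]
width: 0.024
grip_force: 0.5
```

```bash
python3 - <<'E'
from h import *
np.set_printoptions(legacy='1.25')
s=r.read_state();print(s['joint_positions'].round(2),s['ft_force'])
rows([(a,.058,.165) for a in np.arange(69,23,-2.5)])
E
```

```text
[-0.86  0.28  0.45  1.68 -0.13  1.21 -0.75] [-1.61022979  1.87994431 -1.00555387]
[0, 0, -0.003, 0.0, 0.1, -0.4]
[0, 0, 0.041, -0.0, 2.6, -0.4]
[0, 0, 0.084, -0.2, 5.1, -0.4]
[0, 0, 0.128, -0.4, 7.7, -0.4]
[0, 0, 0.172, -0.8, 10.2, -0.4]
[0, 0, 0.215, -1.3, 12.6, -0.4]
[0, 0, 0.259, -1.9, 15.1, -0.4]
[0, 0, 0.303, -2.6, 17.5, -0.4]
[0, 0, 0.346, -3.4, 19.9, -0.4]
[0, 0, 0.39, -4.3, 22.3, -0.4]
[0, 0, 0.434, -5.3, 24.6, -0.4]
[0, 0, 0.477, -6.4, 26.9, -0.4]
[0, 0, 0.521, -7.6, 29.1, -0.4]
[0, 0, 0.564, -9.0, 31.3, -0.4]
[0, 0, 0.608, -10.4, 33.4, -0.4]
[0, 0, 0.652, -11.8, 35.4, -0.4]
[0, 0, 0.695, -13.4, 37.4, -0.4]
[0, 0, 0.739, -15.1, 39.3, -0.4]
[0, 0, 0.783, -16.8, 41.1, -0.4]
```

Call:
apply_moves(
  steps=[
    [0,0,0.041,0,2.6,0,-0.45],
    [0,0,0.084,-0.2,5.1,0,-0.45],
    [0,0,0.128,-0.4,7.7,0,-0.45],
    [0,0,0.172,-0.8,10.2,0,-0.45],
    [0,0,0.215,-1.3,12.6,0,-0.45],
    [0,0,0.259,-1.9,15.1,0,-0.45],
  ],
)

```text
time: 6.93
ee_pos: [0.5459, 0.2205, 0.1647]
eef_rot: [0.89, 0.455, -0.0, -0.0]
ft_force: [-1.3, 1.6, -0.8]
width: 0.024
grip_force: 0.9
```

Call:
apply_moves(
  steps=[
    [0,0,0.022,0,1.3,0,-0.45],
    [0,0,0.044,0,2.5,0,-0.45],
    [0,0,0.065,-0.1,3.8,0,-0.45],
  ],
)

```text
time: 7.18
ee_pos: [0.5492, 0.218, 0.1648]
eef_rot: [0.905, 0.426, -0.0, -0.0]
ft_force: [-2.2, 0.6, -1.1]
width: 0.0241
grip_force: 0.9
```

Call:
apply_moves(
  steps=[
    [0,0,0.022,0,1.3,0,-0.45],
    [0,0,0.044,0,2.5,0,-0.45],
    [0,0,0.065,-0.1,3.8,0,-0.45],
  ],
)

```text
time: 7.43
ee_pos: [0.5523, 0.2153, 0.1649]
eef_rot: [0.918, 0.395, 0.0, -0.0]
ft_force: [-1.0, 0.8, -1.6]
width: 0.0239
grip_force: 0.9
```

Call:
apply_moves(
  steps=[
    [0,0,0.022,0,1.3,0,-0.45],
    [0,0,0.044,0,2.5,0,-0.45],
    [0,0,0.065,-0.1,3.8,0,-0.45],
  ],
)

```text
time: 7.68
ee_pos: [0.5551, 0.2126, 0.165]
eef_rot: [0.931, 0.365, 0.0, -0.0]
ft_force: [-1.5, 0.8, -1.3]
width: 0.0241
grip_force: 0.9
```

Call:
apply_moves(
  steps=[
    [0,0,0.022,0,1.3,0,-0.45],
    [0,0,0.044,0,2.5,0,-0.45],
    [0,0,0.065,-0.1,3.8,0,-0.45],
  ],
)

```text
time: 7.93
ee_pos: [0.5569, 0.2104, 0.1648]
eef_rot: [0.942, 0.335, -0.001, -0.001]
ft_force: [-6.3, 3.9, -0.6]
width: 0.0243
grip_force: 3.8
```

Call:
apply_moves(
  steps=[
    [0,0,0.022,0,1.3,0,-0.45],
    [0,0,0.044,0,2.5,0,-0.45],
    [0,0,0.065,-0.1,3.8,0,-0.45],
  ],
)

```text
time: 8.18
ee_pos: [0.5571, 0.2096, 0.1644]
eef_rot: [0.952, 0.305, -0.002, -0.002]
ft_force: [-15.5, 9.2, 2.7]
width: 0.0244
grip_force: 8.8
```

The force jumped to 18 N with no further travel, which is the firm stop. I hold briefly, back off to centre the fingers on the arm, then rise.

Call:
apply_moves(
  steps=[
    [0,0,0,0,0.5,0,-0.45],
    [0,0,0,0,0.5,0,-0.45],
    [0,0,-0.05,0,-4,0,-0.45],
    [0,0,-0.05,0,-8,0,-0.45],
    [0,0,-0.05,0,-8,0,-0.45],
    [0,0,-0.05,0,-8,0,-0.45],
  ],
)

```text
time: 8.68
ee_pos: [0.5558, 0.213, 0.1653]
eef_rot: [0.945, 0.328, 0.001, 0.0]
ft_force: [-0.1, 0.0, 1.5]
width: 0.0242
grip_force: 0.0
```

Call:
apply_moves(
  steps=[
    [0,0,0,0,0,-10,-0.45],
    [0,0,0,0,0,-25,-0.45],
    [0,0,0,0,0,-50,-0.45],
    [0,0,0,0,0,-80,-0.45],
    [0,0,0,0,0,-110,-0.45],
    [0,0,0,0,0,-120,-0.45],
    [0,0,0,-60,-210,-120,-0.45],
    [0,0,0,-60,-210,-120,-0.45],
    [0,0,0,-60,-210,-120,-0.45],
    [0,0,0,-60,-210,-120,-0.45],
    [0,0,0,-60,-210,-120,-0.45],
    [0,0,0,-60,-210,-120,-0.45],
    [0,0,0,-60,-210,-120,-0.45],
    [0,0,0,-60,-210,-120,-0.45],
  ],
)

```text
time: 9.85
ee_pos: [0.3781, 0.3406, 0.2854]
eef_rot: [0.944, 0.329, 0.0, -0.0]
ft_force: [0.3, 0.5, -0.5]
width: 0.024
grip_force: 0.0
```

```bash
python3 - <<'E'
from h import *
np.set_printoptions(legacy='1.25')
c=cam('top');save(c,'top5.png',(140,110,400,370),s=2.3);P=cloud(c)
s=cam('scene');save(s,'s5.png',(140,180,310,350),s=3.5)
print(r.read_state()['ee_pos'])
q=P[c['z_map']>0];d=q[:,:2]-C;rr=np.hypot(*d.T);a=np.degrees(np.arctan2(d[:,1],d[:,0]))
for lo,hi in((.022,.030),(.045,.075)):
    for A in((-110,-50),(-20,-160),(10,80)):
        k=(rr>lo)&(rr<hi)&(a>A[0])&(a<A[1])&(q[:,2]>.16)&(q[:,2]<.23)
        if k.sum(): print(lo,A,k.sum(),np.percentile(q[k,2],[50,75,90]).round(4), np.median(a[k]).round(1))
E
```

```text
[0.37923908 0.33951506 0.28523585]
0.022 (-110, -50) 78 [0.1881 0.1894 0.1899] -81.0
0.022 (10, 80) 88 [0.1881 0.1894 0.1901] 46.7
0.045 (-110, -50) 127 [0.1832 0.1845 0.1852] -74.3
0.045 (10, 80) 127 [0.1832 0.1841 0.1849] 46.9
```

View pics/top5.png

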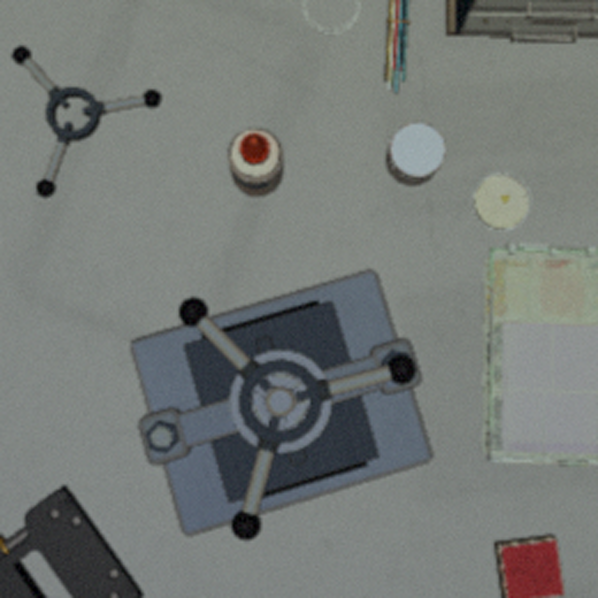

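View pics/s5.png

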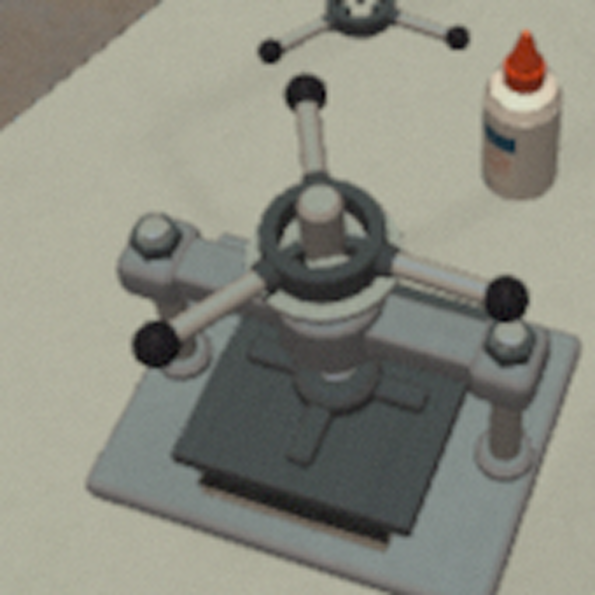

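The handle is seated. The hub has sunk about 4 mm, matching 1.3 rad wound up to the stop. The bottle, jar and dish are in place and the gripper is clear, at the lower left of the top view.

```bash
python3 -c "
from h import *
print(r.close_job())"
```

```text
the job is handed in; nothing more can be done
None
```

The handle dropped home on the collar, the press is wound down clockwise to its firm stop (about 18 N at the arm), the nearby things show no sign of being moved, and the job was handed in at about 10 s.

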